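# Weigh down a batten on an oak board

## Robot

A 6-joint arm with a two-finger parallel gripper is mounted at the origin on a cart in front of the work surface, level with it; the furniture and walls round the work are solid. World frame = base frame: x ahead of the robot, y to its left, z up, the work surface at z = 0. Lengths are in m, angles in rad, forces in N, time in s.
With the tool pointing down it reaches from about 0.35 to 0.925 m from the base axis. Payload 6.4 kg.
Tool frame: the origin (TCP) lies on the centre line of the jaws, within the pads' length; the fingertips stand 17 mm ahead of it and the grasp point (between the pads) lies 2 mm behind it (manip.finger_overhang is the distance from the TCP to the fingertips, in m); z points along the fingers, y is the line along which they close (so a half turn about z gives the same grasp; the last joint's range is limited). The gripper opens to 85 mm and grips with 20 to 120 N. Pads are 22 mm wide; open, the fingers measure 114 mm over their backs; the gripper's body (76 mm by 85 mm) begins 54 mm behind the grasp point. The pads swing forward as they close: fully open they stand 13 mm farther back than shut.
Start: joints at [1, 0.245, 1.558, -0, 1.339, -0.174], TCP at [0.251, 0.6, 0.248] pointing down, gripper open.
Joint ranges: [-3.13, 3.13], [-1.02, 2.26], [0.13, 2.54], [-0.95, 4.09], [0.21, 2.88], [-2.74, 2.74]. Speed limits (rad/s): [2.57, 2.57, 3.14, 3.14, 3.14, 3.14].

## Interface

Orientations are given as a unit quaternion [x, y, z, w].
In Python, from workcell import manip, viewer, boxes_of, trace gives the robot as it stands. The module is installed in compiled form; this text tells all that it offers.
- The arm moves only by the tool drive_tool, never from a script. Its argument "commands" is text: rows parted by semicolons, each of 4 numbers parted by spaces: the shift along the world's x, y, z in m, then the turn about the world's z in degrees. A call has 1 to 10 rows; each row shifts and turns the commanded pose from where the row before left it; what a row does not reach is not made up. A row lasts 1/8 s, in which the tool goes at most 62.5 mm and 10.7 degrees, less where a joint would pass 70% of its speed; a pose out of reach is approached as far as the arm can. A call is refused whole if a number of a shift passes 0.0625 or a number of a turn 10.7, either way. A call with a gripper value outside its range is refused whole. "hand" is the opening, from 0 (shut) to 1 (fully open), set as the call begins (left out, the last holds). The fingers move at their own pace and stop on an object; the grip force is fixed at half the most. Time passes only in rows, so rows that do not move let the fingers close. It gives the time, the measured TCP pose, the force, the opening and the grip force at its end, in the units of the state.
- manip.sense(): the state, without advancing time (a new reading comes with each control period).
- viewer.read_camera(name): name is "scene" or "top"; returns a dict with "image" (480x640x3 uint8, red, green, blue), "fx", "fy", "cx", "cy" (pixels), "xyz" and "rotation" of the camera in the world. Camera axes: x right, y down, z forward; pixel columns grow to the right and rows downward; lengths in m; the calibration is good to about 2 mm. A picture is of the moment at which its call begins. There is no depth.
- manip.job_done(): hands the job in; it is judged then, once.
Trained networks look in a picture, given as the dict that the camera call returned (one of the last four; its "shot" number tells which), for a name from the list of things; names that differ only in an ending like _2 or _b are one class to them, and where a whole thing is asked for, a point or a joint stands for the part that bears it (a point fixed in the world has none). Each returns a list of dicts, best first, with "p" (0 to 1); they miss things now and then, are a little off and sometimes report something else, mostly with a low value. They report only what shows in the picture. A call takes as long as a camera call.
- boxes_of(target, picture): "point" ([x, y, z] in m, in the coordinates of the camera as it stood for that picture, good to about 4 mm: the middle of the surface that is visible of it).
- trace(target, picture): "region" (480x640 bool, what is visible of it).
The state is a dict: "time": time; "joints": joint angles; "joint_vel": joint speeds; "joint_efforts": joint torques, N m; "ee_pos": TCP position; "tcp_rot": TCP orientation; "force": force on the tool from outside, world axes, zero at the start; "moment": the same for the moment, N m; "opening": opening from 0.0 (shut) to 1.0 (fully open); "grip_force": force on a finger pad.
Only numpy, scipy, OpenCV 4.12 (cv2) and the standard library are available. Lean on these libraries where they do the work, as an engineer would, in place of code of your own. Each camera call takes 0.05 s, during which the arm holds its last target. There are 200 camera calls.

## Task

Press the pine batten onto the oak board with a pile of weights: on the middle of the board, where it lies, lay first the pine batten, on it the cork block, on that the steel plate, and last the V-block with its vee upward. Centre each one over the board, lay batten, cork and plate flat with their long sides along the board's long side, and neither shift the board nor knock the pile.

Things in the scene. Friction and masses are not known exactly. Their poses are not given: they have to be found in the camera images.
- oak_board_top (a point): The board to build on: a dark brown oak offcut lying flat, 120 mm long, 45 mm wide, 22 mm thick, loose, 0.2 kg. This point is the centre of its top face; its x is along the board's length, y across it, z up. Keep clear of the fixed grinder on the right (about 0.29 m high, reaching to y = -0.22) and the vice at the front left (about 0.2 m high).
- pine_batten: Pale pine batten, 85 x 40 x 18 mm (x, y, z), loose, 0.03 kg, lying flat. Origin at the centre of its underside, x along its length, z up. Grasp across its 40 mm width.
- cork_block: Light brown cork sanding block, 55 x 90 x 28 mm (x, y, z), loose, 0.06 kg, lying flat. Origin at the centre of its underside, its length is along its own y (within 2 degrees), z up. Grasp across its 55 mm width (x).
- steel_plate: Dark steel pressing plate with two 10 mm holes through it, 80 x 50 x 15 mm (x, y, z), loose, 0.4 kg, lying flat. Origin at the centre of its underside, x along its length, z up. Grasp across its 50 mm width.
- vee_block: Grey steel V-block, 50 mm square seen from above and 40 mm high, the vee open upward, loose, about 0.5 kg. Origin at the centre of its underside, z up. The groove runs along a line in its own x-y plane at -0.245 rad from its x axis (toward -y); grasp it across the groove, over the two full-height 50 mm wide side walls, that is, closing along the line at +1.326 rad from its x axis.

How it is judged:
On the way, in this order (a step that is already met when the one before it is completed fails the run):
1. pine batten flat on the oak board, centred over the board and let go (horizontal distance between pine_batten and oak_board_top below 0.015 m and z of pine_batten in the frame of oak_board_top between -0.004 and 0.004 m and angle between pine_batten's own z axis and vertical below 0.1 rad and contact force between the fingers and pine_batten below 0.1 N and linear speed of pine_batten below 0.02 m/s and angle between the x axis of pine_batten and the x axis of oak_board_top, either way round below 0.2 rad), for 0.2 s.
2. cork block flat on the batten, centred over the board and let go (horizontal distance between cork_block and oak_board_top below 0.015 m and z of cork_block in the frame of oak_board_top between 0.014 and 0.022 m and angle between cork_block's own z axis and vertical below 0.1 rad and contact force between the fingers and cork_block below 0.1 N and linear speed of cork_block below 0.02 m/s and angle between the y axis of cork_block and the x axis of oak_board_top, either way round below 0.2 rad), for 0.2 s.
3. steel plate flat on the cork block, centred over the board and let go (horizontal distance between steel_plate and oak_board_top below 0.015 m and z of steel_plate in the frame of oak_board_top between 0.042 and 0.05 m and angle between steel_plate's own z axis and vertical below 0.1 rad and contact force between the fingers and steel_plate below 0.1 N and linear speed of steel_plate below 0.02 m/s and angle between the x axis of steel_plate and the x axis of oak_board_top, either way round below 0.2 rad), for 0.2 s.
4. V-block on the plate, vee upward, centred over the board and let go (horizontal distance between vee_block and oak_board_top below 0.015 m and z of vee_block in the frame of oak_board_top between 0.057 and 0.065 m and angle between vee_block's own z axis and vertical below 0.1 rad and contact force between the fingers and vee_block below 0.1 N and linear speed of vee_block below 0.02 m/s), for 0.2 s.
At the end, for the whole second after the job is handed in: From the board up: batten, cork block, plate, V-block; each within 15 mm of the board's centre from above, seated within 4 mm of its height, tilted under 0.1 rad; long sides of batten, cork and plate within 0.2 rad of the board's; all let go and at rest (all of step 1 and all of step 2 and all of step 3 and all of step 4 and angle between oak_board_top's own z axis and vertical below 0.1 rad); the robot touches nothing.
It fails at once if the oak board is shifted by more than 25 mm (distance of oak_board_top from where it was at the start of the episode above 0.025 m).
It also fails if it takes over 115 s, if anything falls off the work surface, if the arm or the gripper's body presses on something with over 40 N, if the wrist force passes 120 N, or if a joint passes its speed limit or range.

## Working session

There is one attempt and no reset: what is moved stays moved. The work goes in short steps, Python scripts to look and compute and a tool call to move; the robot and the scene stay as the last step left them, time stands still between calls to the robot, and variables do not carry over. Pictures are saved under pics/ and viewed, at most 14 in all, crops included, and the job is handed in when it is done.

Besides the shell and the picture viewer there is one more tool, called after ">>>" as name(argument=value, ...) on one line, values as JSON. drive_tool: Moves the arm, as the interface text tells. Its arguments: {"type":"object","properties":{"commands":{"type":"string"},"hand":{"type":"number"}},"required":["commands"]}

```bash
mkdir -p pics; cat > h.py <<'E'
import numpy as np, cv2
from workcell import manip, viewer, boxes_of, trace
def px2plane(c,uv,z):
    uv=np.atleast_2d(uv).astype(float)
    d=np.c_[(uv[:,0]-c['cx'])/c['fx'],(uv[:,1]-c['cy'])/c['fy'],np.ones(len(uv))]@np.array(c['rotation']).T
    o=np.array(c['xyz']); return o+d*((z-o[2])/d[:,2])[:,None]
def world(c,p): return np.array(c['rotation'])@np.array(p)+np.array(c['xyz'])
def save(c,n): cv2.imwrite('pics/'+n+'.png',c['image'][:,:,::-1])
E
python3 - <<'E'
from h import *
np.set_printoptions(precision=4,suppress=True)
s=manip.sense(); print(s['time'],s['ee_pos'],s['tcp_rot'],s['opening'],manip.finger_overhang)
H=dict(oak_board_top=.022,pine_batten=.018,cork_block=.028,steel_plate=.015,vee_block=.04)
for n in ['top','scene']:
    c=viewer.read_camera(n); save(c,n+'0'); print(n,c['xyz'],np.array(c['rotation']).tolist(),c['fx'])
    for k in H:
        b=boxes_of(k,c); t=trace(k,c)
        for q in b[:2]: print(k,'box',round(q['p'],2),world(c,q['point']))
        for q in t[:2]:
            m=q['region'].astype(np.uint8); v,u=np.nonzero(m)
            co,_=cv2.findContours(m,0,1); co=max(co,key=cv2.contourArea)[:,0]
            w=px2plane(c,co,H[k]); r=cv2.minAreaRect((w[:,:2]*1000).astype(np.float32))
            print('   tr',round(q['p'],2),'px',u.mean().round(),v.mean().round(),m.sum(),'rect mm',np.round(r[0],1),np.round(r[1],1),round(r[2],1))
E
```

```text
0.0 [0.2509 0.599  0.2472] [ 0.1971  0.9804 -0.0009 -0.0004] 0.996693326131576 0.017
top [0.411  0.1238 0.8816] [0.7154164666875349, -0.694049205292332, 0.07152630485132881, -0.03686417691635609] 456.19156917304633Traceback (most recent call last):
  File "<stdin>", line 9, in <module>
  File "h.py", line 7, in world
    def world(c,p): return np.array(c['rotation'])@np.array(p)+np.array(c['xyz'])
                           ~~~~~~~~~~~~~~~~~~~~~~~^~~~~~~~~~~~
ValueError: matmul: Input operand 1 has a mismatch in its core dimension 0, with gufunc signature (n?,k),(k,m?)->(n?,m?) (size 3 is different from 4)
```

```bash
cat > h.py <<'E'
import numpy as np, cv2
from scipy.spatial.transform import Rotation as R
from workcell import manip, viewer, boxes_of, trace
np.set_printoptions(precision=4,suppress=True)
H=dict(oak_board_top=.022,pine_batten=.018,cork_block=.028,steel_plate=.015,vee_block=.04)
def rot(c): return R.from_quat(c['rotation']).as_matrix()
def px2plane(c,uv,z):
    uv=np.atleast_2d(uv).astype(float)
    d=np.c_[(uv[:,0]-c['cx'])/c['fx'],(uv[:,1]-c['cy'])/c['fy'],np.ones(len(uv))]@rot(c).T
    o=np.array(c['xyz']); return o+d*((z-o[2])/d[:,2])[:,None]
def world(c,p): return rot(c)@np.array(p)+np.array(c['xyz'])
def project(c,P):
    q=(np.atleast_2d(P)-np.array(c['xyz']))@rot(c)
    return np.c_[q[:,0]/q[:,2]*c['fx']+c['cx'],q[:,1]/q[:,2]*c['fy']+c['cy']]
def save(c,n): cv2.imwrite('pics/'+n+'.png',c['image'][:,:,::-1])
E
python3 - <<'E'
from h import *
for n in ['top','scene']:
    c=viewer.read_camera(n); save(c,n+'0'); print(n,c['xyz'],rot(c)[:,2],c['fx'])
    for k in H:
        b=boxes_of(k,c); t=trace(k,c)
        for q in b[:2]: print(k,'box',round(q['p'],2),world(c,q['point']))
        for q in t[:2]:
            m=q['region'].astype(np.uint8); v,u=np.nonzero(m)
            co,_=cv2.findContours(m,0,1); co=max(co,key=cv2.contourArea)[:,0]
            w=px2plane(c,co,H[k]); r=cv2.minAreaRect((w[:,:2]*1000).astype(np.float32))
            print('   tr',round(q['p'],2),'px',u.mean().round(),v.mean().round(),m.sum(),'rect mm',np.round(r[0],1),np.round(r[1],1),round(r[2],1))
E
```

```text
top [0.411  0.1238 0.8816] [ 0.1535 -0.0465 -0.9871] 456.19156917304633
oak_board_top box 0.7 [0.6279 0.0462 0.0227]
   tr 0.71 px 341.0 199.0 1496 rect mm [625.7  42.9] [122.6  48.7] 16.1
pine_batten box 0.76 [ 0.4241 -0.0562  0.0178]
   tr 0.77 px 395.0 305.0 947 rect mm [424.7 -63.2] [42.4 84.1] 76.4
cork_block box 0.71 [0.5409 0.323  0.0275]
   tr 0.83 px 192.0 234.0 1480 rect mm [545.4 321.2] [94.2 57. ] 85.4
   tr 0.59 px 340.0 199.0 1441 rect mm [624.5  44.6] [120.6  47.3] 15.1
steel_plate box 0.72 [ 0.6401 -0.1206  0.0144]
   tr 0.65 px 424.0 196.0 1123 rect mm [ 639.6 -121.9] [85.8 55. ] 0.9
vee_block box 0.67 [0.5993 0.1822 0.0365]
   tr 0.71 px 267.0 208.0 838 rect mm [599.6 183.8] [61.5 52.5] 2.2
scene [ 0.1128 -0.3574  0.6455] [ 0.4792  0.5493 -0.6846] 548.070184179456
oak_board_top box 0.97 [0.6168 0.039  0.0172]
   tr 0.96 px 396.0 255.0 1915 rect mm [618.8  36.8] [138.1  53.9] 15.4
pine_batten box 0.58 [ 0.4212 -0.0664  0.018 ]
   tr 0.7 px 353.0 366.0 2016 rect mm [419.6 -67.1] [50.3 89.7] 78.5
cork_block box 0.93 [0.5528 0.3346 0.0266]
   tr 0.74 px 255.0 188.0 822 rect mm [538.3 309.8] [114.7  66.5] 85.6
steel_plate box 0.69 [ 0.6277 -0.1197  0.0153]
   tr 0.92 px 483.0 309.0 1621 rect mm [ 633.8 -124.4] [93.3 54.7] 2.3
vee_block box 0.84 [0.5966 0.1787 0.0284]
   tr 0.81 px 328.0 215.0 1145 rect mm [587.9 167.2] [83.2 75.9] 87.9
```

View pics/top0.png

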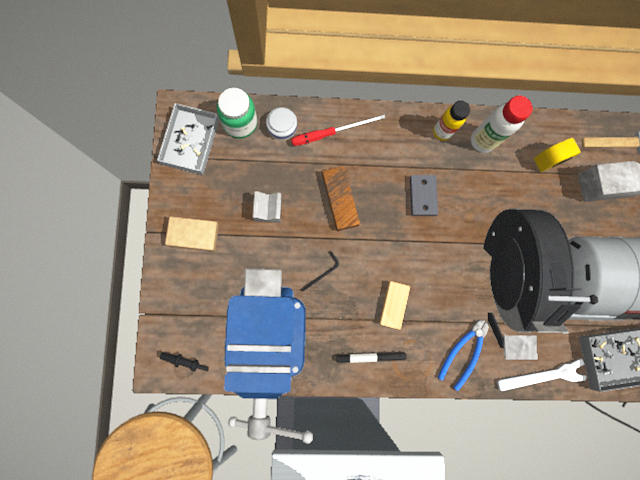

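View pics/scene0.png

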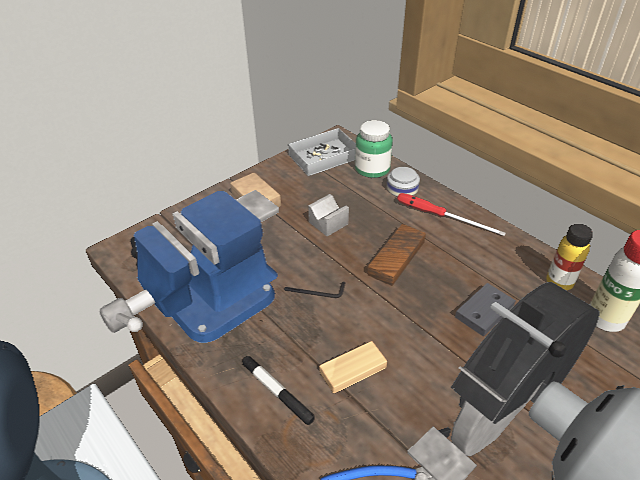

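```bash
cat >> h.py <<'E'
from scipy.optimize import minimize
D=dict(oak_board_top=(.12,.045,.022),pine_batten=(.085,.04,.018),cork_block=(.055,.09,.028),steel_plate=(.08,.05,.015),vee_block=(.05,.05,.04))
def corners(k,p,z0):
    d=D[k]; c,s=np.cos(p[2]),np.sin(p[2])
    return np.array([[p[0]+c*a*d[0]-s*b*d[1],p[1]+s*a*d[0]+c*b*d[1],z0+h*d[2]] for h in(0,1) for a in(-.5,.5) for b in(-.5,.5)])
def render(k,p,z0,c):
    uv=project(c,corners(k,p,z0)); m=np.zeros((1920,2560),np.uint8)
    cv2.fillConvexPoly(m,cv2.convexHull(((uv+.5)*4*16).astype(np.int32)),1,shift=4); return m
def fit(k,p0,views,z0=0.,free=False):
    """views: list of (picture, mask); returns x,y,yaw(,z0), mean IoU"""
    ms=[np.kron(m.astype(np.uint8),np.ones((4,4),np.uint8)) for _,m in views]
    def cost(q):
        z=q[3]*1 if free else z0; r=0
        for (c,_),M in zip(views,ms):
            g=render(k,q,z,c); r-=np.count_nonzero(g&M)/np.count_nonzero(g|M)
        return r/len(ms)
    q0=np.array(list(p0)+([z0] if free else []))
    st=np.diag([.006,.006,.08]+([.008] if free else []))
    q=q0
    for _ in range(2):
        o=minimize(cost,q,method='Nelder-Mead',options=dict(initial_simplex=np.vstack([q,q+st[:len(q)]]),xatol=1e-4,fatol=1e-5,maxiter=150)); q=o.x
    return o.x,-o.fun
E
cat > m.py <<'E'
from h import *
P0=dict(oak_board_top=(.625,.043,.28),pine_batten=(.424,-.063,-.24),cork_block=(.542,.32,-.08),steel_plate=(.638,-.122,.016),vee_block=(.597,.183,.04))
t=viewer.read_camera('top'); s=viewer.read_camera('scene')
save(t,'t1')
for k in P0:
    V=[(c,trace(k,c)[0]['region']) for c in (t,s)]
    a,i=fit(k,P0[k],V[:1]); print(k,'top',a,round(i,3))
    if k!='cork_block':
        a,i=fit(k,P0[k],V[1:]); print('   scene',a,round(i,3))
        a,i=fit(k,P0[k],V,free=True); print('   both,z0',a,round(i,3))
a=cv2.resize(t['image'][180:240,240:310,::-1],None,fx=6,fy=6,interpolation=2); b=cv2.resize(s['image'][185:245,295:365,::-1],None,fx=6,fy=6,interpolation=2)
cv2.imwrite('pics/vee.png',np.vstack([a]) if 0 else cv2.resize(np.hstack([a,b]),(800,343)))
E
python3 m.py
```

```text
oak_board_top top [0.6288 0.0435 0.2743] 0.933
   scene [0.6276 0.0433 0.2727] 0.965
   both,z0 [ 0.6287  0.0437  0.2683 -0.0008] 0.948
pine_batten top [ 0.4231 -0.0643 -0.2241] 0.924
   scene [ 0.4234 -0.0637 -0.2197] 0.952
   both,z0 [ 0.4232 -0.0639 -0.2259  0.    ] 0.937
cork_block top [ 0.5474  0.3247 -0.0819] 0.911Traceback (most recent call last):
  File "m.py", line 6, in <module>
    V=[(c,trace(k,c)[0]['region']) for c in (t,s)]
          ~~~~~~~~~~^^^
IndexError: list index out of range
```

```bash
cat > m2.py <<'E'
from h import *
P0=dict(steel_plate=(.638,-.122,.016),vee_block=(.597,.183,.04),cork_block=(.547,.324,-.08))
V={k:[] for k in P0}
for n in ('top','scene','top','scene'):
    c=viewer.read_camera(n)
    if n=='top': t=c
    else: s=c
    for k in P0:
        if k=='cork_block' and n=='scene': continue
        r=trace(k,c)
        if r: V[k].append((c,r[0]['region'])); print(k,n,r[0]['p'],fit(k,P0[k],V[k][-1:]))
for k in ('steel_plate','vee_block'): print(k,fit(k,P0[k],V[k],free=True))
a=t['image'][180:240,240:310,::-1]; b=s['image'][185:245,295:365,::-1]
cv2.imwrite('pics/vee.png',cv2.resize(np.hstack([a,b]),(800,343),interpolation=2))
E
python3 m2.py
```

```text
steel_plate top 0.72 (array([ 0.6412, -0.1232,  0.0421]), np.float64(0.9625979843225084))
vee_block top 0.82 (array([ 0.6034,  0.1843, -0.0168]), np.float64(0.9341566847704784))
cork_block top 0.62 (array([ 0.5472,  0.3243, -0.086 ]), np.float64(0.9262705515909001))
steel_plate scene 0.71 (array([ 0.6406, -0.1223,  0.0481]), np.float64(0.8912846908256242))
vee_block scene 0.94 (array([ 0.6017,  0.1828, -0.2414]), np.float64(0.8448594295095424))
steel_plate top 0.69 (array([ 0.6411, -0.1233,  0.0368]), np.float64(0.9605994275130494))
vee_block top 0.9 (array([ 0.6034,  0.1842, -0.0275]), np.float64(0.9271611328847149))
cork_block top 0.85 (array([ 0.5472,  0.3241, -0.0893]), np.float64(0.9475296520304768))
steel_plate scene 0.84 (array([ 0.6415, -0.1214,  0.0767]), np.float64(0.8242546992147248))
steel_plate (array([ 0.641 , -0.123 ,  0.0378,  0.0003]), np.float64(0.9036958459107318))
vee_block (array([ 0.6043,  0.1845, -0.0283, -0.004 ]), np.float64(0.9010542109075589))
```

View pics/vee.png

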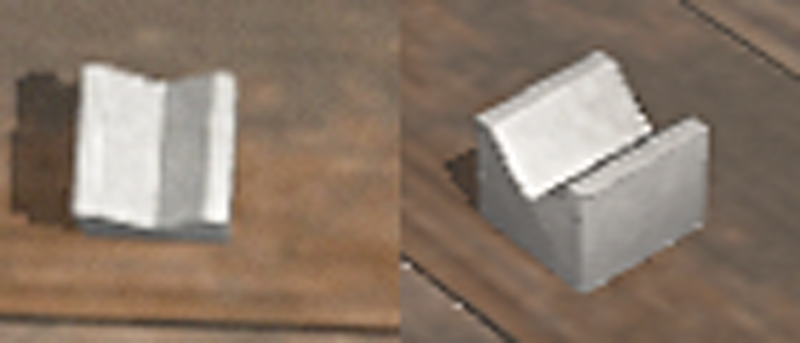

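>>> drive_tool(commands="0 0 0.03 0; 0.0172 -0.06 0.03 5; 0.0172 -0.06 0 4.9; 0.0172 -0.06 0 0; 0.0172 -0.06 0 0; 0.0172 -0.06 0 0; 0.0172 -0.06 0 0; 0.0172 -0.06 0 0; 0.0172 -0.06 0 0; 0.0172 -0.06 0 0", hand=1)

```text
time: 3.7
ee_pos: [0.4045, 0.0634, 0.3058]
tcp_rot: [0.112, 0.994, 0.0, 0.001]
force: [0.8, 0.3, -0.3]
opening: 0.999
grip_force: 0.0
```

>>> drive_tool(commands="0.009 -0.0615 -0.02 0; 0.0083 -0.0615 -0.04 0; 0 0 -0.06 0; 0 0 -0.06 0; 0 0 -0.05 0; 0 0 -0.03 0; 0 0 0 0")

```text
time: 4.58
ee_pos: [0.4181, -0.0449, 0.0505]
tcp_rot: [0.112, 0.994, 0.001, -0.003]
force: [0.3, 0.1, 0.2]
opening: 0.999
grip_force: 0.0
```

>>> drive_tool(commands="0.005 -0.019 0 0; 0 0 -0.015 0; 0 0 -0.01 0; 0 0 -0.0075 0; 0 0 0 0")

```text
time: 5.2
ee_pos: [0.4243, -0.064, 0.0191]
tcp_rot: [0.112, 0.994, 0.0, -0.001]
force: [-0.1, -0.1, 0.4]
opening: 1.0
grip_force: 0.0
```

>>> drive_tool(commands="-0.001 0 0 0; 0 0 0 0; 0 0 0 0; 0 0 0 0; 0 0 0 0; 0 0 0 0; 0 0 0 0; 0 0 0 0", hand=0)

```text
time: 6.2
ee_pos: [0.4246, -0.0649, 0.0205]
tcp_rot: [0.112, 0.994, -0.0, 0.001]
force: [0.2, 0.4, 6.7]
opening: 0.454
grip_force: 61.4
```

>>> drive_tool(commands="0 0 0.02 0; 0 0 0.04 0; 0 0 0.04 0; 0.03 0.016 0.02 5; 0.04 0.021 0 5; 0.04 0.021 0 5; 0.04 0.021 0 5; 0.035 0.018 0 4.4; 0.0205 0.012 0 4; 0 0 0 0")

```text
time: 7.45
ee_pos: [0.6298, 0.0451, 0.1391]
tcp_rot: [-0.136, 0.991, 0.0, -0.001]
force: [-0.5, 0.8, 0.0]
opening: 0.452
grip_force: 60.7
```

>>> drive_tool(commands="0 -0.001 -0.04 0; 0 0 -0.03 0; 0 0 -0.015 0; 0 0 -0.006 0; 0 0 -0.003 0; 0 0 0 0")

```text
time: 8.2
ee_pos: [0.6301, 0.0433, 0.0468]
tcp_rot: [-0.135, 0.991, -0.0, 0.001]
force: [-0.7, 0.5, 0.2]
opening: 0.448
grip_force: 60.7
```

```bash
python3 - <<'E'
from h import *
s=manip.sense(); print(s['force'],s['ee_pos'])
for n in ('top','scene'):
    c=viewer.read_camera(n); save(c,'p1'+n)
    for k in ('pine_batten',):
        for q in trace(k,c)[:1]: print(n,q['p'],q['region'].sum(),fit(k,(.628,.0435,.27),[(c,q['region'])],z0=.022))
cv2.imwrite('pics/p1.png',np.hstack([cv2.resize(cv2.imread(f'pics/p1{n}.png')[y:y+140,x:x+140],(400,400)) for n,x,y in(('top',270,130),('scene',320,170))]))
E
```

```text
[-0.6671  0.5282  0.1977] [0.6301 0.0433 0.0468]
scene 0.82 975 (array([0.6315, 0.0467, 0.3587]), np.float64(0.7888917197452229))
```

View pics/p1.png

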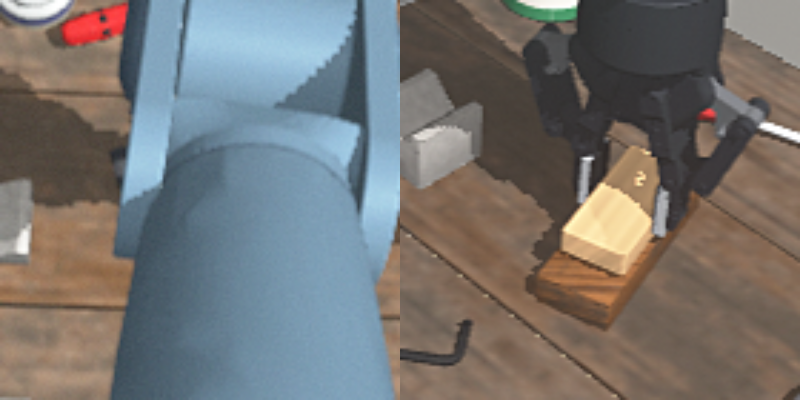

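>>> drive_tool(commands="0 0 -0.0015 0; 0 0 -0.0015 0; 0 0 0 0; 0 0 0 0")

```text
time: 8.9
ee_pos: [0.6294, 0.0434, 0.0428]
tcp_rot: [-0.135, 0.991, 0.0, -0.0]
force: [-0.5, -0.2, -0.6]
opening: 0.45
grip_force: 60.7
```

>>> drive_tool(commands="0 0 0 0; 0 0 0 0; 0 0 0 0; 0 0 0 0; 0 0 0.02 0; 0 0 0.05 0; 0 0 0.06 0; 0 0 0.06 0; 0 0 0.06 0; 0 0 0 0", hand=1)

```text
time: 10.15
ee_pos: [0.6323, 0.0432, 0.3022]
tcp_rot: [-0.136, 0.991, -0.002, 0.007]
force: [0.8, 0.7, 0.4]
opening: 1.001
grip_force: 0.0
```

>>> drive_tool(commands="-0.01 0.03 0 9.9; -0.0125 0.04 0 9.9; -0.0125 0.04 0 9.9; -0.0125 0.04 0 10; -0.0125 0.04 0 9.9; -0.0125 0.04 0 10; -0.0125 0.04 0 9.9; -0.0003 0.011 0 0; 0 0 0 0")

```text
time: 11.28
ee_pos: [0.544, 0.3245, 0.2927]
tcp_rot: [-0.676, 0.737, -0.0, -0.0]
force: [-0.0, -0.4, 0.0]
opening: 1.002
grip_force: 0.0
```

```bash
cat > chk.py <<'E'
import sys
from h import *
k,z0=sys.argv[1],float(sys.argv[2]); p=(.628,.0435,.272-(np.pi/2 if k=='cork_block' else 0))
s=manip.sense(); print(s['joints'],s['ee_pos'])
for n in ('top','scene'):
    c=viewer.read_camera(n); save(c,k+n)
    for q in trace(k,c)[:2]: print(n,round(q['p'],2),q['region'].sum(),fit(k,p,[(c,q['region'])],z0=z0))
cv2.imwrite(f'pics/{k}.png',np.hstack([cv2.resize(cv2.imread(f'pics/{k}{n}.png')[y:y+140,x:x+140],(400,400)) for n,x,y in(('top',270,130),('scene',320,170))]))
E
python3 chk.py pine_batten .022
```

```text
[ 0.3593  0.1742  1.5585 -0.0004  1.4093 -2.6956] [0.544  0.3245 0.2927]
top 0.92 913 (array([0.6294, 0.0425, 0.2557]), np.float64(0.9005309953074834))
scene 0.94 1090 (array([0.6274, 0.0417, 0.3084]), np.float64(0.8685876663841667))
scene 0.47 1618 (array([0.628 , 0.0435, 0.272 ]), np.float64(-0.0))
```

View pics/pine_batten.png

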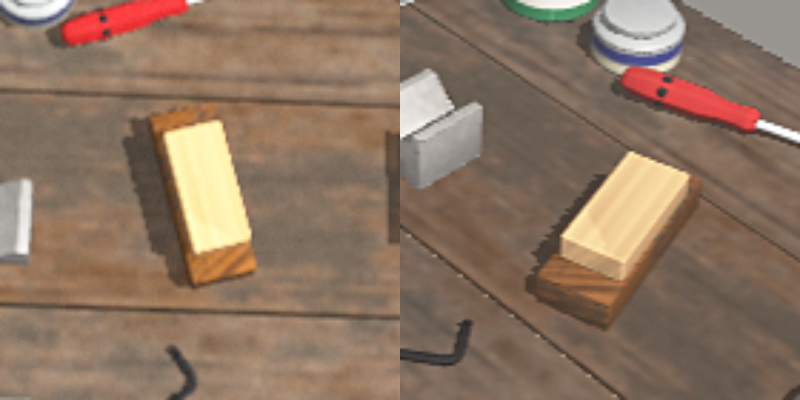

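>>> drive_tool(commands="0.003 0 -0.02 -2; 0 0 -0.045 0; 0 0 -0.045 0; 0 0 -0.045 0; 0 0 -0.045 0; 0 0 -0.03 0; 0 0 -0.015 0; 0 0 0 0")

```text
time: 12.48
ee_pos: [0.5465, 0.3238, 0.0464]
tcp_rot: [-0.663, 0.749, 0.0, -0.001]
force: [0.4, -0.5, 0.1]
opening: 0.999
grip_force: 0.0
```

>>> drive_tool(commands="0.0005 0 -0.012 0; 0 0 -0.01 0; 0 0 0 0")

```text
time: 12.85
ee_pos: [0.5471, 0.3243, 0.0251]
tcp_rot: [-0.663, 0.749, 0.0, -0.001]
force: [-0.5, -1.7, 0.5]
opening: 1.002
grip_force: 0.0
```

>>> drive_tool(commands="0 0 0 0; 0 0 0 0; 0 0 0 0; 0 0 0 0; 0 0 0 0; 0 0 0 0", hand=0)

```text
time: 13.6
ee_pos: [0.5485, 0.3248, 0.0269]
tcp_rot: [-0.663, 0.749, -0.0, 0.001]
force: [-0.4, -0.9, 5.5]
opening: 0.627
grip_force: 63.5
```

>>> drive_tool(commands="0 0 0.02 0; 0 0 0.04 0; 0 0 0.05 0; 0 0 0.05 0; 0.008 -0.03 0.02 -9.6; 0.0115 -0.041 0 -9.6; 0.0115 -0.041 0 -9.6; 0.0115 -0.041 0 -9.6; 0.0115 -0.041 0 -9.6; 0.0115 -0.041 0 -9.6")

```text
time: 14.85
ee_pos: [0.613, 0.0881, 0.2065]
tcp_rot: [-0.218, 0.976, 0.0, -0.0]
force: [0.6, 0.6, 0.3]
opening: 0.629
grip_force: 62.9
```

>>> drive_tool(commands="0.0115 -0.036 0 -9.6; 0.003 -0.01 0 0; 0 0 0 0")

```text
time: 15.22
ee_pos: [0.6274, 0.0434, 0.2061]
tcp_rot: [-0.138, 0.99, 0.0, -0.0]
force: [-0.6, 1.1, 0.1]
opening: 0.627
grip_force: 62.9
```

>>> drive_tool(commands="0.0008 0 -0.04 0; 0 0 -0.04 0; 0 0 -0.03 0; 0 0 -0.015 0; 0 0 -0.008 0; 0 0 -0.003 0; 0 0 0 0")

```text
time: 16.1
ee_pos: [0.6291, 0.0434, 0.0708]
tcp_rot: [-0.138, 0.99, -0.0, 0.001]
force: [-0.2, -1.0, -0.0]
opening: 0.626
grip_force: 62.9
```

>>> drive_tool(commands="0 0 -0.002 0; 0 0 -0.0015 0; 0 0 0 0; 0 0 0 0")

```text
time: 16.6
ee_pos: [0.6289, 0.0433, 0.0669]
tcp_rot: [-0.138, 0.99, -0.0, 0.0]
force: [-0.9, -0.2, 3.2]
opening: 0.629
grip_force: 63.2
```

>>> drive_tool(commands="0 0 0 0; 0 0 0 0; 0 0 0 0; 0 0 0 0; 0 0 0.02 0; 0 0 0.05 0; 0 0 0.05 0; 0 0 0.05 0; 0 0 0.05 0; 0 0 0 0", hand=1)

```text
time: 17.85
ee_pos: [0.6309, 0.0432, 0.2943]
tcp_rot: [-0.138, 0.99, -0.002, 0.006]
force: [-0.3, -0.1, -0.8]
opening: 1.002
grip_force: 0.0
```

>>> drive_tool(commands="0.002 -0.035 0 -7; 0.003 -0.045 0 -6.7; 0.003 -0.045 0 0; 0.003 -0.041 0 0; 0 0 0 0; 0 0 0 0")

```text
time: 18.6
ee_pos: [0.6392, -0.1221, 0.2861]
tcp_rot: [-0.019, 1.0, 0.0, -0.0]
force: [0.5, 0.8, -0.8]
opening: 1.001
grip_force: 0.0
```

```bash
python3 chk.py cork_block .040
```

```text
[-0.3628  0.2191  1.5189  0.0003  1.4044 -1.9714] [ 0.6392 -0.1221  0.2861]
top 0.66 1568 (array([ 0.6295,  0.0422, -1.2538]), np.float64(0.9628769403476174))
scene 0.65 1870 (array([ 0.6298,  0.0436, -1.2407]), np.float64(0.9268852560722152))
```

View pics/cork_block.png

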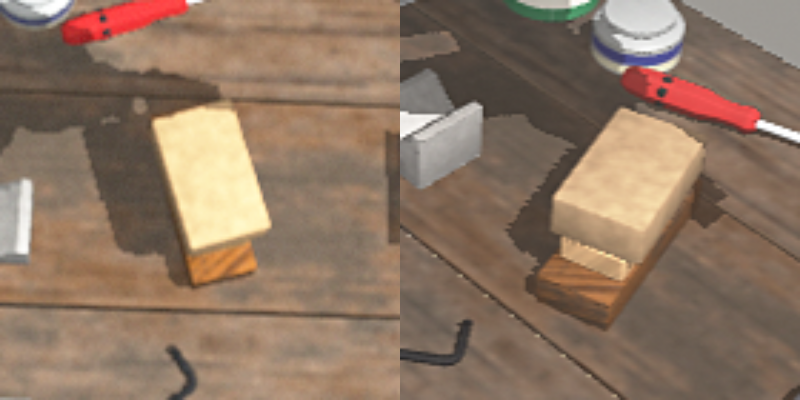

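>>> drive_tool(commands="0.0018 -0.001 -0.02 0; 0 0 -0.045 0; 0 0 -0.045 0; 0 0 -0.045 0; 0 0 -0.045 0; 0 0 -0.03 0; 0 0 -0.01 0; 0 0 0 0")

```text
time: 19.8
ee_pos: [0.6409, -0.1232, 0.0457]
tcp_rot: [-0.019, 1.0, 0.0, -0.001]
force: [-0.2, -0.3, 0.6]
opening: 0.998
grip_force: 0.0
```

>>> drive_tool(commands="0 0 -0.015 0; 0 0 -0.008 0; 0 0 -0.004 0; 0 0 0 0; 0 0 0 0")

```text
time: 20.42
ee_pos: [0.6416, -0.1237, 0.0198]
tcp_rot: [-0.019, 1.0, -0.0, 0.0]
force: [-0.0, -0.3, 0.3]
opening: 1.0
grip_force: 0.0
```

>>> drive_tool(commands="0 0 0 0; 0 0 0 0; 0 0 0 0; 0 0 0 0; 0 0 0 0; 0 0 0 0", hand=0)

```text
time: 21.18
ee_pos: [0.6418, -0.1238, 0.0201]
tcp_rot: [-0.019, 1.0, -0.0, 0.001]
force: [0.4, 0.3, 5.9]
opening: 0.564
grip_force: 64.7
```

>>> drive_tool(commands="0 0 0.015 0; 0 0 0.04 0; 0 0 0.05 0; 0 0 0.05 0; 0 0.01 0.03 0; -0.003 0.035 0 4.5; -0.004 0.045 0 4.5; -0.003 0.045 0 4.5; -0.0028 0.032 0 0; 0 0 0 0")

```text
time: 22.42
ee_pos: [0.6269, 0.0458, 0.2031]
tcp_rot: [-0.138, 0.99, 0.0, -0.002]
force: [0.7, -0.3, -5.2]
opening: 0.56
grip_force: 63.8
```

>>> drive_tool(commands="0.002 -0.0025 -0.03 0; 0 0 -0.035 0; 0 0 -0.025 0; 0 0 -0.012 0; 0 0 -0.006 0; 0 0 -0.002 0; 0 0 0 0; 0 0 0 0")

```text
time: 23.42
ee_pos: [0.631, 0.0409, 0.0953]
tcp_rot: [-0.136, 0.991, -0.0, 0.001]
force: [0.5, 0.7, -5.1]
opening: 0.565
grip_force: 63.8
```

>>> drive_tool(commands="-0.002 0.0025 -0.003 0; 0 0 -0.0025 0; 0 0 -0.001 0; 0 0 0 0; 0 0 0 0")

```text
time: 24.05
ee_pos: [0.6286, 0.0435, 0.0881]
tcp_rot: [-0.136, 0.991, 0.0, 0.0]
force: [-1.7, 1.8, -1.3]
opening: 0.56
grip_force: 64.2
```

>>> drive_tool(commands="0 0 0 0; 0 0 0 0; 0 0 0 0; 0 0 0 0; 0 0 0.02 0; 0 0 0.05 0; 0 0 0.05 0; 0 0 0.05 0; 0 0 0.04 0; 0 0 0 0", hand=1)

```text
time: 25.3
ee_pos: [0.6304, 0.0433, 0.3047]
tcp_rot: [-0.136, 0.991, -0.001, 0.005]
force: [-0.2, -0.1, 0.1]
opening: 1.004
grip_force: 0.0
```

>>> drive_tool(commands="-0.006 0.03 0 -6; -0.008 0.04 0 -6; -0.008 0.04 0 -4.7; -0.004 0.031 0 0; 0 0 0 0; 0 0 0 0")

```text
time: 26.05
ee_pos: [0.6023, 0.184, 0.2977]
tcp_rot: [0.009, 1.0, -0.0, -0.0]
force: [-0.7, 0.7, 0.3]
opening: 1.003
grip_force: 0.0
```

```bash
python3 chk.py steel_plate .068
```

```text
[ 0.1168  0.1626  1.5627 -0.0004  1.4169 -1.4358] [0.6023 0.184  0.2977]
top 0.56 1233 (array([0.6292, 0.0427, 0.2598]), np.float64(0.9421686746987952))
scene 0.57 1462 (array([0.6283, 0.0427, 0.2668]), np.float64(0.9707526158759507))
```

View pics/steel_plate.png

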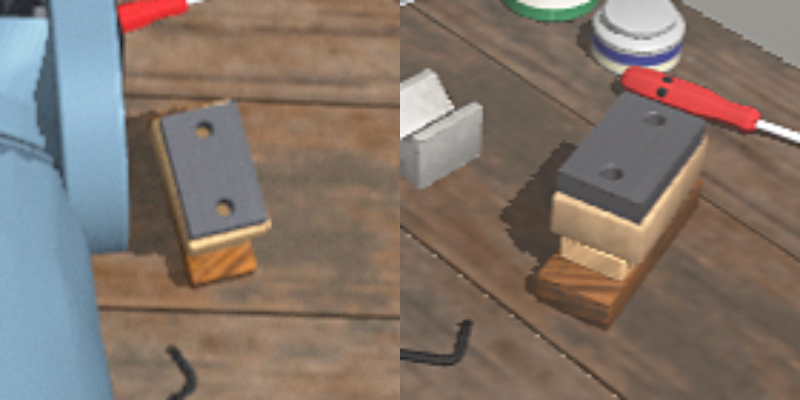

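>>> drive_tool(commands="0.001 0 -0.02 0; 0 0 -0.045 0; 0 0 -0.045 0; 0 0 -0.045 0; 0 0 -0.045 0; 0 0 -0.025 0; 0 0 -0.01 0; 0 0 0 0")

```text
time: 27.25
ee_pos: [0.6031, 0.1842, 0.0621]
tcp_rot: [0.009, 1.0, -0.0, -0.001]
force: [-0.3, -0.1, -0.5]
opening: 1.003
grip_force: 0.0
```

>>> drive_tool(commands="0 0 -0.015 0; 0 0 -0.01 0; 0 0 -0.005 0; 0 0 0 0; 0 0 0 0")

```text
time: 27.88
ee_pos: [0.6038, 0.1845, 0.0332]
tcp_rot: [0.009, 1.0, 0.0, 0.0]
force: [-0.1, -0.1, -0.8]
opening: 1.003
grip_force: 0.0
```

>>> drive_tool(commands="0 0 0 0; 0 0 0 0; 0 0 0 0; 0 0 0 0; 0 0 0 0; 0 0 0 0", hand=0)

```text
time: 28.62
ee_pos: [0.604, 0.1845, 0.0335]
tcp_rot: [0.009, 1.0, 0.0, 0.001]
force: [-0.4, 0.6, 4.3]
opening: 0.572
grip_force: 64.4
```

>>> drive_tool(commands="0 0 0.015 0; 0 0 0.04 0; 0 0 0.05 0; 0 0 0.05 0; 0 0 0.045 0; 0.006 -0.03 0 5; 0.007 -0.04 0 6; 0.007 -0.04 0 5.7; 0.005 -0.0312 0 0; 0 0 0 0")

```text
time: 29.88
ee_pos: [0.6276, 0.0411, 0.2314]
tcp_rot: [-0.135, 0.991, 0.0, -0.002]
force: [0.0, 1.3, -5.6]
opening: 0.571
grip_force: 64.5
```

>>> drive_tool(commands="0 0 -0.02 0; 0 0 -0.03 0; 0 0 -0.025 0; 0 0 -0.015 0; 0 0 0 0; 0 0 0 0")

```text
time: 30.62
ee_pos: [0.6291, 0.0435, 0.1439]
tcp_rot: [-0.136, 0.991, -0.0, 0.001]
force: [-0.7, -0.8, -5.3]
opening: 0.575
grip_force: 64.5
```

Down 27 mm, in small steps.

>>> drive_tool(commands="0 0 -0.012 0; 0 0 -0.007 0; 0 0 -0.004 0; 0 0 -0.0015 0; 0 0 -0.001 0; 0 0 -0.001 0; 0 0 0 0; 0 0 0 0")

```text
time: 31.62
ee_pos: [0.6287, 0.0432, 0.1167]
tcp_rot: [-0.136, 0.991, -0.0, 0.0]
force: [0.7, 0.8, -5.1]
opening: 0.57
grip_force: 64.7
```

>>> drive_tool(commands="0 0 -0.0006 0; 0 0 0 0; 0 0 0 0")

```text
time: 32.0
ee_pos: [0.6288, 0.0432, 0.1166]
tcp_rot: [-0.136, 0.991, -0.0, 0.0]
force: [-3.2, -0.2, 2.9]
opening: 0.574
grip_force: 65.3
```

Contact; release and withdraw.

>>> drive_tool(commands="0 0 0 0; 0 0 0 0; 0 0 0 0; 0 0 0 0; 0 0 0.02 0; 0 0 0.05 0; 0 0 0.05 0; 0 0 0.05 0; 0 0 0.03 0; 0 0 0 0", hand=1)

```text
time: 33.25
ee_pos: [0.6299, 0.0431, 0.321]
tcp_rot: [-0.136, 0.991, -0.001, 0.004]
force: [0.3, 1.1, -0.3]
opening: 1.004
grip_force: 0.0
```

>>> drive_tool(commands="-0.006 0.03 0 0; -0.01 0.05 0 0; -0.01 0.05 0 0; -0.01 0.04 0 0; 0 0 0 0; 0 0 0 0")

```text
time: 34.0
ee_pos: [0.5922, 0.2127, 0.3148]
tcp_rot: [-0.136, 0.991, -0.0, -0.001]
force: [-0.4, -0.2, 0.1]
opening: 1.0
grip_force: 0.0
```

```bash
python3 chk.py vee_block .083; python3 chk.py oak_board_top 0; cp pics/vee_block.png pics/final.png
```

```text
[ 0.1651  0.1515  1.5441 -0.0005  1.4475 -1.679 ] [0.5922 0.2127 0.3148]
top 0.82 998 (array([0.6283, 0.0422, 0.2574]), np.float64(0.9319254365266635))
scene 0.75 1360 (array([0.6274, 0.0424, 0.3005]), np.float64(0.8651546556122449))
[ 0.1638  0.1511  1.5432 -0.0001  1.4476 -1.6787] [0.5928 0.2121 0.3155]
top 0.9 260 (array([0.6283, 0.0405, 0.228 ]), np.float64(0.16942165625892822))
scene 0.69 843 (array([0.6262, 0.0416, 0.2432]), np.float64(0.42745297730816967))
scene 0.21 600 (array([0.691 , 0.0818, 0.1352]), np.float64(0.3204145222840738))
```

View pics/final.png

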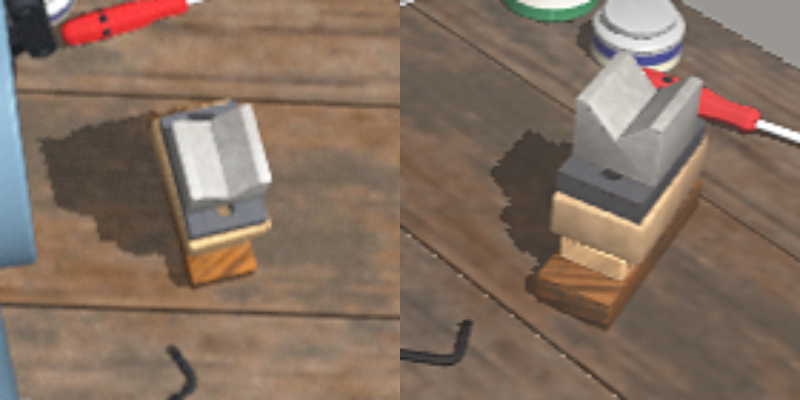

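The pile is complete: the V-block stands vee upward at the middle of the plate, and the visible corner of the board hasn't moved between pictures.

```bash
python3 -c "from workcell import manip; print(manip.job_done())"
```

```text
the job is handed in; nothing more can be done
None
```

The pile is built on the oak board (batten, cork, plate, V-block with its vee up), each piece measured within about 2 mm of the board's centre, and the job is handed in at about 35 s of the 115 s allowed; the hand-in gave no verdict.

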